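# Put the frit kit away in its caddy

### The job

Clear the frit kit into the grey caddy: in its empty square bay stack the three stepped steel cups mouth-down, the largest at the bottom, then the medium, the smallest on top, each with its rim resting on the shoulder of the one beneath, and lay the frit scoop flat in the caddy's long bay. Set the things down, do not drop them. The coffee cup with the handle and the coffee spoon do not belong to the kit: leave them where they are.

Things in the scene. Friction and masses are not known exactly. Their poses are not given: they have to be found in the camera images.
- cup_large: Largest stepped steel frit cup, 130 g, standing mouth-down: round skirt 70 mm across and 32 mm high (mouth 65 mm inside), a flat shoulder, then a straight foot 45 mm across and 22 mm high (grip it there). Origin: centre of the mouth in the rim's plane (its underside); z up through the foot. Stands on a 12 mm thick kiln shelf with the other cups.
- cup_medium: Middle stepped steel frit cup, 100 g, standing mouth-down: round skirt 60 mm across and 28 mm high (mouth 55 mm inside), a flat shoulder, then a straight foot 35 mm across and 22 mm high (grip it there). Origin: centre of the mouth in the rim's plane (its underside); z up through the foot. Goes over the large cup's foot with 5 mm play all round; seated, its origin is 32 mm above the large cup's.
- cup_small: Smallest stepped steel frit cup, 70 g, standing mouth-down: round skirt 50 mm across and 26 mm high (mouth 45 mm inside), a flat shoulder, then a straight foot 28 mm across and 22 mm high (grip it there). Origin: centre of the mouth in the rim's plane (its underside); z up through the foot. Goes over the medium cup's foot with 5 mm play all round; seated, its origin is 28 mm above the medium's.
- scoop: Aluminium frit scoop lying flat, 140 mm long, 70 g: square-cornered open trough 55 mm long, 40 wide, 20 high, and a straight round handle with a 24 mm thick end. Origin: underside, mid-length; x towards the trough (x = 15 to 70 mm), z up. Handle: axis 12 mm above the underside, 12 mm thick from x = -46 to 10 mm (grip there, across y). May lie either way round in the bay.
- caddy: Grey steel caddy, fixed, outside 196 (x) by 216 (y) mm, walls and dividers 30 mm high, 5 thick. Origin: underside, centre; z up. Bay floors are 5 mm above it. Long bay for the scoop: 76 (x) by 206 (y) mm, centre x = -55, y = 0. Empty square bay for the cups: 105 by 105 mm, centre x = 40, y = -50. Bay at x = 40, y = 55: two closed jars, 60 mm high above the origin; they stay.
- coffee_cup: Look-alike, not of the kit: plain steel coffee cup without a step, mouth-down on the kiln shelf, 62 mm across, 58 mm high, with a wire handle reaching 54 mm from the axis. Origin: centre of the mouth, underside; handle towards +y.
- coffee_spoon: Look-alike, not of the kit: steel coffee spoon lying on the bench, 140 mm long, round bowl 33 mm wide, thin handle. Origin: underside, mid-length; x towards the bowl.

How it is judged:
By the outcome, as a careful person would: the job done as asked, in the order asked, and still so for the second after the job is handed in, with the robot touching nothing.
It also fails if it takes over 112 s, if anything falls off the work surface, if the arm or the gripper's body presses on something with over 40 N, if the wrist force passes 120 N, or if a joint passes its speed limit or range.

### The arm

A 6-joint arm with a two-finger parallel gripper is mounted at the origin on the work surface. World frame = base frame: x ahead of the robot, y to its left, z up, the work surface at z = 0. Lengths are in m, angles in rad, forces in N, time in s.
With the tool pointing down it reaches from about 0.35 to 0.975 m from the base axis. Payload 17.4 kg.
Tool frame: the origin (TCP) lies at the very end of the fingers, on their centre line; the grasp point (between the pads) lies 19 mm behind it; z points along the fingers, y is the line along which they close (so a half turn about z gives the same grasp; the last joint's range is limited). The gripper opens to 85 mm and grips with 20 to 120 N. Pads are 22 mm wide; open, the fingers measure 114 mm over their backs; the gripper's body (76 mm by 85 mm) begins 54 mm behind the grasp point. The pads swing forward as they close: fully open they stand 13 mm farther back than shut.
Start: joints at [-1.337, 0.116, 1.442, -0, 1.584, -0.038], TCP at [0.181, -0.65, 0.231] pointing down, gripper open.
Joint ranges: [-2.83, 2.83], [-0.83, 2.19], [0.07, 2.5], [-1.14, 4.28], [0.01, 3], [-2.97, 2.97]. Speed limits (rad/s): [1.89, 1.89, 2.22, 3.14, 3.14, 3.14].

### API

Orientations are given as a unit quaternion [w, x, y, z].
In Python, from bench import robot gives the robot as it stands. The module is installed in compiled form; this text tells all that it offers.
- The arm moves only by the tool servo_tool, never from a script. Its argument "targets" is a list of rows, each an object with "linear": the shift along the tool's x, y, z in units of 0.04 m (1.0 is 0.04 m), a list of three; "turn": the turn about the tool's z in units of pi/2 rad (1.0 is pi/2 rad). In form: [{"linear": [x, y, z], "turn": turn}, ...]. A call has 1 to 8 rows; each row shifts and turns the commanded pose from where the row before left it, along the tool's axes as they then stand; what a row does not reach is not made up. A row lasts 1/8 s, in which the tool goes at most 62.5 mm and 10.7 degrees, less where a joint would pass 70% of its speed; a pose out of reach is approached as far as the arm can. A call with a number of a shift or a turn outside -1 to 1 is refused whole. A call with a gripper value outside its range is refused whole. "claw" is the opening, from -1 (shut) to 1 (fully open), set as the call begins (left out, the last holds). The fingers move at their own pace and stop on an object; "newtons" is the grip in N (left out, the last holds). Time passes only in rows, so rows that do not move let the fingers close. It gives the time, the measured TCP pose, the force, the opening and the grip force at its end, in the units of the state.
- robot.observe(): the state, without advancing time (a new reading comes with each control period).
- robot.grab_frame(name): name is "side" or "top"; returns (picture, depth): 400x640x3 uint8, red, green, blue; 400x640 float32, m along the optical axis (not along the pixel's ray), 0 where there is no reading.
- robot.camera_model(name): a dict with "camera_matrix" (3x3 intrinsics, pixels), "rvec" (rotation vector, rad) and "tvec" (3), from world to camera coordinates, as OpenCV has them. Camera axes: x right, y down, z forward; pixel columns grow to the right and rows downward; lengths in m; the calibration is good to about 2 mm. A picture is of the moment at which its call begins. camera_model takes no time and is no camera call.
- robot.close_job(): hands the job in; it is judged then, once.
The state is a dict: "time": time; "joint_pos": joint angles; "joint_vel": joint speeds; "joint_torque": joint torques, N m; "tool_pos": TCP position; "orientation": TCP orientation; "contact_force": force on the tool from outside, world axes, zero at the start; "wrist_torque": the same for the moment, N m; "grip_width": finger opening in m; "grip_force": force on a finger pad.
Only numpy, scipy, OpenCV 4.12 (cv2) and the standard library are available. Lean on these libraries where they do the work, as an engineer would, in place of code of your own. Each camera call takes 0.05 s, during which the arm holds its last target. There are 200 camera calls.

## Working session

There is one attempt and no reset: what is moved stays moved. The work goes in short steps, Python scripts to look and compute and a tool call to move; the robot and the scene stay as the last step left them, time stands still between calls to the robot, and variables do not carry over. Pictures are saved under pics/ and viewed, at most 14 in all, crops included, and the job is handed in when it is done.

Besides the shell and the picture viewer there is one more tool, called after "Call:" as name(argument=value, ...), one argument or row to a line, values as JSON. servo_tool: Moves the arm, as the interface text tells. Shifts and turns lie within -1 to 1; 1 stands for 0.04 m of shift or pi/2 rad of turn. Its arguments: {"type":"object","properties":{"targets":{"type":"array","items":{"type":"object","properties":{"linear":{"type":"array","items":{"type":"number"}},"turn":{"type":"number"}}}},"claw":{"type":"number"},"newtons":{"type":"number"}},"required":["targets"]}

```bash
mkdir -p pics; cat > h.py <<'E'
import numpy as np, cv2
from bench import robot
def grab(n):
    p,d=robot.grab_frame(n); m=robot.camera_model(n)
    K=np.array(m["camera_matrix"],float);R=cv2.Rodrigues(np.array(m["rvec"],float))[0];t=np.array(m["tvec"],float).ravel()
    return p,d,K,R,t
def cloud(d,K,R,t):
    v,u=np.mgrid[:d.shape[0],:d.shape[1]]
    c=np.stack([(u-K[0,2])/K[0,0]*d,(v-K[1,2])/K[1,1]*d,d],-1)
    w=(c-t)@R; w[d<=0]=np.nan
    return w
def ray(u,v,z,K,R,t):
    r=np.array([(u-K[0,2])/K[0,0],(v-K[1,2])/K[1,1],1])@R; o=-R.T@t
    return o+r*(z-o[2])/r[2]
E
python3 - <<'E'
from h import *
for n in("top","side"):
    p,d,K,R,t=grab(n); cv2.imwrite(f"pics/{n}0.png",p[...,::-1]); np.savez(f"{n}0.npz",p=p,d=d,K=K,R=R,t=t)
    print(n,K.tolist(),-R.T@t,R[2],(d>0).mean())
print(robot.observe())
E
```

```text
top [[412.1661915062151, 0.0, 309.92131955682436], [0.0, 412.1661915062151, 205.82290460513138], [0.0, 0.0, 1.0]] [0.35830032 0.01807763 1.0322853 ] [ 2.03006731e-01  3.92951065e-04 -9.79177263e-01] 0.99599609375
side [[420.84931483013423, 0.0, 325.6418609465131], [0.0, 420.84931483013423, 200.05284730035515], [0.0, 0.0, 1.0]] [0.31771336 0.72899227 0.91489713] [ 0.20944158 -0.62809536 -0.74942007] 0.99623046875
{'time': 0.1, 'joint_pos': array([-1.33682507e+00,  1.16469970e-01,  1.44219564e+00, -4.10570749e-06,
        1.58399160e+00, -3.77840349e-02]), 'joint_vel': array([ 0.00250293, -0.00116678, -0.00167816, -0.00073144, -0.00027555,
       -0.00063077]), 'joint_torque': array([ 1.63744418e-03, -7.33665705e+01, -6.33789039e+01, -1.91485987e-05,
        5.23079958e-03, -1.31146754e-05]), 'tool_pos': array([ 0.18114782, -0.65006808,  0.2306162 ]), 'orientation': array([-5.29514521e-04,  9.90782690e-01,  1.35459876e-01, -5.41718423e-05]), 'contact_force': array([-0.27509623, -0.6789833 ,  0.00528325]), 'wrist_torque': array([ 0.01573318, -0.00946439, -0.0234335 ]), 'grip_force': 0.0, 'grip_width': 0.08502667229589177}
```

View pics/top0.png

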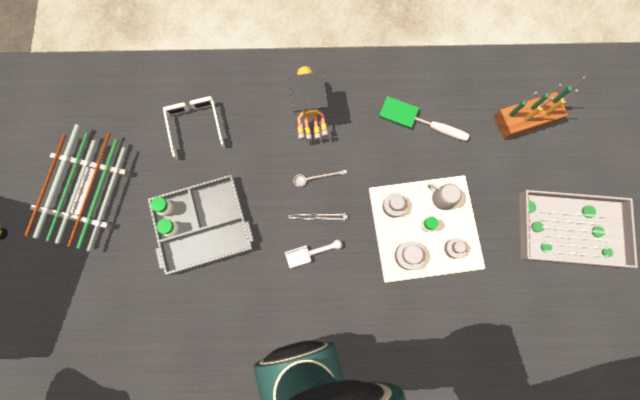

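View pics/side0.png

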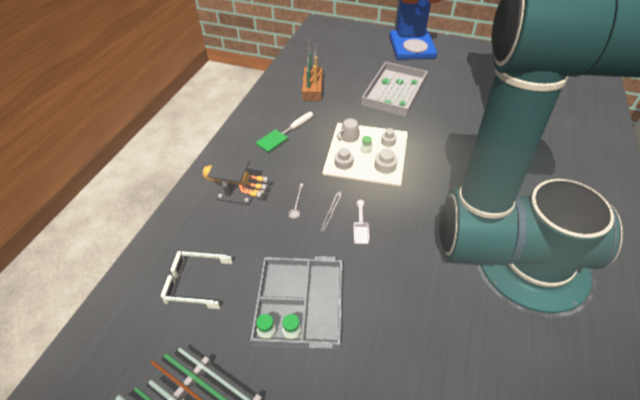

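The top view shows the caddy at about (200,225) with its empty bay at (218,205) and long bay at (205,247). The shelf is at (427,228): large cup (412,256), medium (397,204), small (458,248), coffee cup (449,196) and a jar at (431,224). The scoop runs from (298,257) to (337,245). The side view agrees.

```bash
python3 - <<'E'
from h import *
W=[]
for n in("top","side"):
    f=np.load(n+"0.npz"); w=cloud(f["d"],f["K"],f["R"],f["t"]); W.append(w)
    def sel(c,r,lo,hi): 
        m=(np.hypot(w[...,0]-c[0],w[...,1]-c[1])<r)&(w[...,2]>lo)&(w[...,2]<hi); return w[m]
    T=np.load("top0.npz"); g=lambda u,v,z: ray(u,v,z,T["K"],T["R"],T["t"])
    for nm,(u,v),zt in(("L",(412,256),.066),("M",(397,204),.062),("S",(458,248),.060),("jar",(431,224),.05),("coffee",(449,196),.07)):
        c=g(u,v,zt); P=sel(c,.035,.02,.12); z=np.percentile(P[:,2],97); q=P[P[:,2]>z-.006]
        (cx,cy),r=cv2.minEnclosingCircle(q[:,:2].astype(np.float32))
        print(n,nm,"guess",c[:2].round(3),"ztop",z.round(4),"mean",q.mean(0).round(4),"circ",round(cx,4),round(cy,4),round(r,4),len(q))
    c=g(320,251,.012); P=sel(c,.1,.006,.04); P=P[np.abs((P-c)[:,0])<.035]
    if len(P): print(n,"scoop",cv2.minAreaRect((P[:,:2]*1000).astype(np.float32)),P.mean(0))
    c=g(205,225,.03); P=sel(c,.16,.025,.034)
    print(n,"caddy",cv2.minAreaRect((P[:,:2]*1000).astype(np.float32)),len(P))
    q=sel(g(427,228,.012),.09,.006,.018);print(n,"shelf",cv2.minAreaRect((q[:,:2]*1000).astype(np.float32)),np.median(q[:,2]))
p=np.load("top0.npz")["p"][:,:,::-1]
a=cv2.resize(p[170:285,140:260],None,fx=3.3,fy=3.3,interpolation=2);b=cv2.resize(p[170:285,275:395],None,fx=3.3,fy=3.3,interpolation=2)
cv2.imwrite("pics/crop1.png",np.hstack([a,b]))
E
```

```text
top L guess [ 0.435 -0.218] ztop 0.0694 mean [ 0.441  -0.2192  0.0671] circ 0.441 -0.2194 0.0227 283
top M guess [ 0.56  -0.191] ztop 0.0654 mean [ 0.5662 -0.1904  0.0631] circ 0.5662 -0.1913 0.0179 158
top S guess [ 0.453 -0.329] ztop 0.0633 mean [ 0.4569 -0.3322  0.0609] circ 0.4571 -0.3324 0.0147 113
top jar guess [ 0.512 -0.272] ztop 0.0663 mean [ 0.5156 -0.2687  0.0634] circ 0.5156 -0.2693 0.016 127
top coffee guess [ 0.576 -0.315] ztop 0.0735 mean [ 0.583  -0.3175  0.0707] circ 0.5819 -0.3175 0.0257 307
top scoop ((451.8867492675781, -8.467872619628906), (54.10929870605469, 177.9955291748047), 7.511781215667725) [0.45831338 0.00235888 0.01707337]
top caddy ((527.9012451171875, 294.3385009765625), (196.67698669433594, 234.6046905517578), 15.91000747680664) 1274
top shelf ((510.8062438964844, -274.3406066894531), (170.03961181640625, 164.27247619628906), 54.41387939453125) 0.012960199394124095
side L guess [ 0.435 -0.218] ztop 0.0652 mean [ 0.4417 -0.2173  0.0627] circ 0.4415 -0.2177 0.0246 132
side M guess [ 0.56  -0.191] ztop 0.0612 mean [ 0.5665 -0.1896  0.059 ] circ 0.5673 -0.1903 0.0188 78
side S guess [ 0.453 -0.329] ztop 0.0589 mean [ 0.4574 -0.33    0.0567] circ 0.4579 -0.332 0.015 46
side jar guess [ 0.512 -0.272] ztop 0.0612 mean [ 0.5164 -0.2689  0.0589] circ 0.5178 -0.2687 0.0169 57
side coffee guess [ 0.576 -0.315] ztop 0.0691 mean [ 0.5841 -0.3154  0.0665] circ 0.5841 -0.3177 0.0276 122
side scoop ((455.294921875, 10.734207153320312), (38.26682662963867, 136.09234619140625), 16.029680252075195) [0.45930416 0.00178563 0.01391957]
side caddy ((529.2992553710938, 293.2910461425781), (195.93460083007812, 234.99978637695312), 15.979498863220215) 1223
side shelf ((510.12506103515625, -272.2359619140625), (170.73092651367188, 160.747802734375), 56.92633056640625) 0.009174516585770958
```

View pics/crop1.png

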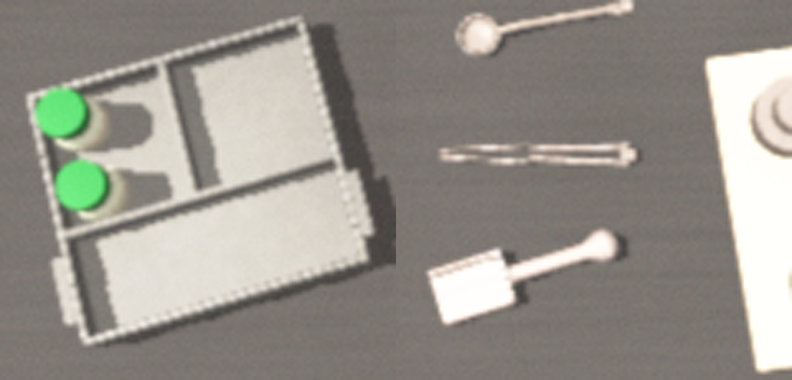

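The crop confirms the caddy's yaw is about 16°, with the empty bay at upper right. The scoop lies parallel to the long bay, trough to the left. I'm moving to the large cup.

Call:
servo_tool(
  targets=[
    {"linear":[0.915,-0.865,0],"turn":0},
    {"linear":[0.915,-0.865,0],"turn":0},
    {"linear":[0.915,-0.865,0],"turn":0},
    {"linear":[0.915,-0.865,0],"turn":0},
    {"linear":[0.915,-0.865,0],"turn":0},
    {"linear":[0.915,-0.865,0],"turn":0},
    {"linear":[0.915,-0.865,0],"turn":0},
    {"linear":[0.915,-0.865,0],"turn":0},
  ],
  claw=0.6,
  newtons=40,
)

```text
time: 1.1
tool_pos: [0.3894, -0.3034, 0.2311]
orientation: [-0.0, 0.991, 0.135, -0.0]
contact_force: [0.7, -0.4, 0.6]
grip_width: 0.0682
grip_force: 0.0
```

Call:
servo_tool(
  targets=[
    {"linear":[0.915,-0.865,0.5],"turn":0},
    {"linear":[0.915,-0.865,0.7],"turn":0},
    {"linear":[0,0,0.9],"turn":0},
    {"linear":[0,0,0.7],"turn":0},
    {"linear":[0,0,0.3],"turn":0},
    {"linear":[0,0,0],"turn":0},
  ],
)

```text
time: 1.85
tool_pos: [0.4407, -0.2187, 0.1071]
orientation: [-0.0, 0.991, 0.135, -0.0]
contact_force: [1.5, -0.6, -0.4]
grip_width: 0.0682
grip_force: 0.0
```

Call:
servo_tool(
  targets=[
    {"linear":[0,0,0.6],"turn":0},
    {"linear":[0,0,0.5],"turn":0},
    {"linear":[0,0,0.25],"turn":0},
    {"linear":[0,0,0.175],"turn":0},
    {"linear":[0,0,0],"turn":0},
  ],
)

```text
time: 2.48
tool_pos: [0.4409, -0.2187, 0.0463]
orientation: [-0.0, 0.991, 0.135, -0.0]
contact_force: [0.3, 0.4, 0.3]
grip_width: 0.0684
grip_force: 0.0
```

Call:
servo_tool(
  targets=[
    {"linear":[0,0,0],"turn":0},
    {"linear":[0,0,0],"turn":0},
    {"linear":[0,0,0],"turn":0},
    {"linear":[0,0,0],"turn":0},
    {"linear":[0,0,0],"turn":0},
  ],
  claw=-0.5,
  newtons=40,
)

```text
time: 3.1
tool_pos: [0.4413, -0.2189, 0.0472]
orientation: [0.0, 0.991, 0.135, 0.0]
contact_force: [-1.5, 0.5, 6.0]
grip_width: 0.0435
grip_force: 40.8
```

Call:
servo_tool(
  targets=[
    {"linear":[0,0,-0.2],"turn":0},
    {"linear":[0,0,-0.5],"turn":0},
    {"linear":[0,0,-0.8],"turn":0},
    {"linear":[0,0,-0.9],"turn":0},
    {"linear":[0.3,-0.5,-0.5],"turn":0},
    {"linear":[0.546,-0.876,0],"turn":0},
    {"linear":[0.546,-0.876,0],"turn":0},
    {"linear":[0.546,-0.876,0],"turn":0},
  ],
)

```text
time: 4.1
tool_pos: [0.4822, -0.0761, 0.164]
orientation: [0.0, 0.991, 0.135, 0.001]
contact_force: [0.3, -0.1, -1.6]
grip_width: 0.0432
grip_force: 41.1
```

Call:
servo_tool(
  targets=[
    {"linear":[0.546,-0.876,0],"turn":0},
    {"linear":[0.546,-0.876,0],"turn":0},
    {"linear":[0.546,-0.876,0],"turn":0},
    {"linear":[0.546,-0.876,0],"turn":0},
    {"linear":[0.546,-0.876,0],"turn":0},
    {"linear":[0.546,-0.876,0],"turn":0},
    {"linear":[0.546,-0.876,0],"turn":0},
    {"linear":[0.546,-0.876,0],"turn":0},
  ],
)

```text
time: 5.1
tool_pos: [0.5754, 0.241, 0.1639]
orientation: [-0.0, 0.991, 0.136, 0.001]
contact_force: [0.6, -0.4, -2.0]
grip_width: 0.0438
grip_force: 41.1
```

Call:
servo_tool(
  targets=[
    {"linear":[0.25,-0.38,0],"turn":0},
    {"linear":[0,0,0],"turn":0},
    {"linear":[0,0,0],"turn":0},
  ],
)

```text
time: 5.48
tool_pos: [0.5805, 0.2561, 0.1627]
orientation: [0.0, 0.991, 0.135, 0.0]
contact_force: [-0.8, -0.6, -1.3]
grip_width: 0.0433
grip_force: 41.1
```

```bash
python3 - <<'E'
from h import *
p,d,K,R,t=grab("top"); a=p[150:290,120:370]
p2=grab("side")[0][160:360,200:420]
cv2.imwrite("pics/c2.png",np.hstack([cv2.resize(a,(500,280)),cv2.resize(p2,(300,280))])[...,::-1])
s=robot.observe(); print(s["tool_pos"],s["joint_pos"],s["grip_width"])
E
```

```text
[0.58051599 0.25597054 0.16272849] [ 3.75151335e-01  5.45547087e-02  1.61832332e+00 -1.40406500e-04
  1.46839973e+00  1.67506197e+00] 0.04362578652916973
```

View pics/c2.png

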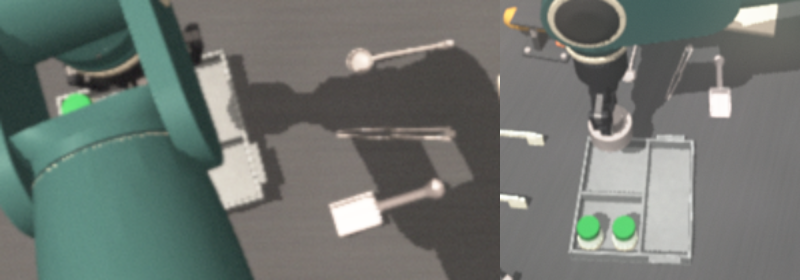

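The large cup is held at about (608,125) in the side crop, above the empty bay. I'm lowering it.

Call:
servo_tool(
  targets=[
    {"linear":[0,0,0.6],"turn":0},
    {"linear":[0,0,0.7],"turn":0},
    {"linear":[0,0,0.7],"turn":0},
    {"linear":[0,0,0.5],"turn":0},
    {"linear":[0,0,0.3],"turn":0},
    {"linear":[0,0,0.12],"turn":0},
    {"linear":[0,0,0.05],"turn":0},
    {"linear":[0,0,0.05],"turn":0},
  ],
)

```text
time: 6.58
tool_pos: [0.5809, 0.2571, 0.0422]
orientation: [-0.0, 0.991, 0.136, 0.001]
contact_force: [0.2, 0.4, -1.3]
grip_width: 0.0439
grip_force: 41.1
```

Call:
servo_tool(
  targets=[
    {"linear":[0,0,0.03],"turn":0},
    {"linear":[0,0,0],"turn":0},
  ],
)

```text
time: 6.82
tool_pos: [0.5806, 0.257, 0.0404]
orientation: [-0.0, 0.991, 0.136, 0.0]
contact_force: [1.1, -0.0, -1.0]
grip_width: 0.0432
grip_force: 41.1
```

Call:
servo_tool(
  targets=[
    {"linear":[0,0,0.03],"turn":0},
    {"linear":[0,0,0],"turn":0},
    {"linear":[0,0,0],"turn":0},
  ],
)

```text
time: 7.2
tool_pos: [0.5808, 0.257, 0.0402]
orientation: [-0.0, 0.991, 0.136, 0.0]
contact_force: [-4.2, -1.8, 9.6]
grip_width: 0.0437
grip_force: 42.0
```

Call:
servo_tool(
  targets=[
    {"linear":[0,0,0],"turn":0},
    {"linear":[0,0,0],"turn":0},
    {"linear":[0,0,-0.1],"turn":0},
    {"linear":[0,0,-0.5],"turn":0},
    {"linear":[0,0,-0.8],"turn":0},
    {"linear":[0,0,-0.9],"turn":0},
    {"linear":[-0.144,0.469,-0.6],"turn":0},
  ],
  claw=0.6,
)

```text
time: 8.07
tool_pos: [0.5804, 0.2379, 0.1586]
orientation: [-0.0, 0.991, 0.136, 0.001]
contact_force: [-0.0, -0.1, 0.7]
grip_width: 0.068
grip_force: 0.0
```

Call:
servo_tool(
  targets=[
    {"linear":[-0.32,1.0,0],"turn":0},
    {"linear":[-0.32,1.0,0],"turn":0},
    {"linear":[-0.32,1.0,0],"turn":0},
    {"linear":[-0.32,1.0,0],"turn":0},
    {"linear":[-0.32,1.0,0],"turn":0},
    {"linear":[-0.32,1.0,0],"turn":0},
    {"linear":[-0.32,1.0,0],"turn":0},
    {"linear":[-0.32,1.0,0],"turn":0},
  ],
  claw=0.5,
)

```text
time: 9.07
tool_pos: [0.5673, -0.0998, 0.1569]
orientation: [0.0, 0.991, 0.136, 0.001]
contact_force: [1.2, -0.5, -0.6]
grip_width: 0.064
grip_force: 0.0
```

Call:
servo_tool(
  targets=[
    {"linear":[-0.32,1.0,0.2],"turn":0},
    {"linear":[-0.32,1.0,0.4],"turn":0},
    {"linear":[0,0.2,0.6],"turn":0},
    {"linear":[0,0,0.4],"turn":0},
    {"linear":[0,0,0],"turn":0},
    {"linear":[0,0,0],"turn":0},
  ],
)

```text
time: 9.82
tool_pos: [0.5667, -0.1896, 0.0924]
orientation: [0.0, 0.991, 0.136, 0.001]
contact_force: [0.0, 0.3, 1.0]
grip_width: 0.0641
grip_force: 0.0
```

```bash
python3 - <<'E'
from h import *
s=robot.observe(); print(s["tool_pos"])
p,d,K,R,t=grab("side"); w=cloud(d,K,R,t)
m=(np.hypot(w[...,0]-.5808,w[...,1]-.257)<.035)&(w[...,2]>.02)
P=w[m]; z=np.percentile(P[:,2],97); q=P[P[:,2]>z-.006]; print(z,q.mean(0),cv2.minEnclosingCircle(q[:,:2].astype(np.float32)))
cv2.imwrite("pics/c3.png",np.hstack([cv2.resize(p[230:360,240:370],(390,390)),cv2.resize(p[100:230,300:430],(390,390))])[...,::-1])
E
```

```text
[ 0.56673018 -0.18959997  0.09235522]
0.0583566797914823 [0.58027476 0.25878805 0.05630068] ((0.5803126692771912, 0.2578379213809967), 0.02265082485973835)
```

View pics/c3.png

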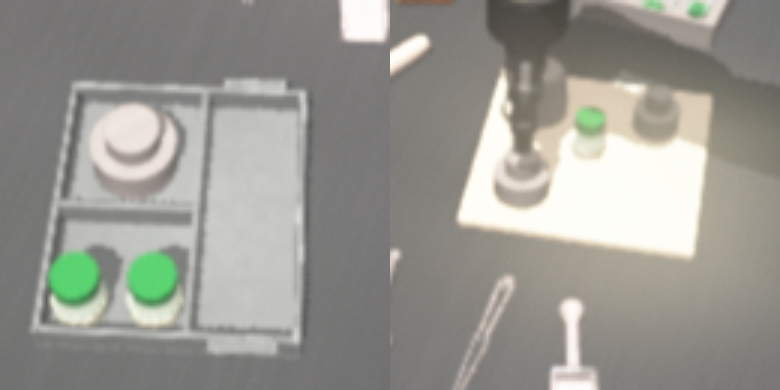

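The large cup stands upright in its bay (foot at (133,130) in the left crop), and the open gripper is over the medium cup at (522,175). I'm grasping it.

Call:
servo_tool(
  targets=[
    {"linear":[0,0,0.4],"turn":0},
    {"linear":[0,0,0.4],"turn":0},
    {"linear":[0,0,0.25],"turn":0},
    {"linear":[0,0,0.15],"turn":0},
    {"linear":[0,0,0],"turn":0},
  ],
)

```text
time: 10.5
tool_pos: [0.5662, -0.19, 0.0426]
orientation: [-0.0, 0.991, 0.135, -0.0]
contact_force: [-0.2, 0.4, 0.5]
grip_width: 0.064
grip_force: 0.0
```

Call:
servo_tool(
  targets=[
    {"linear":[0,0,0],"turn":0},
    {"linear":[0,0,0],"turn":0},
    {"linear":[0,0,0],"turn":0},
    {"linear":[0,0,0],"turn":0},
    {"linear":[0,0,0],"turn":0},
  ],
  claw=-0.6,
)

```text
time: 11.12
tool_pos: [0.5666, -0.1902, 0.0439]
orientation: [0.0, 0.991, 0.135, 0.0]
contact_force: [-1.1, 0.9, 5.0]
grip_width: 0.0334
grip_force: 40.0
```

Call:
servo_tool(
  targets=[
    {"linear":[0,0,-0.2],"turn":0},
    {"linear":[0,0,-0.5],"turn":0},
    {"linear":[0,0,-0.8],"turn":0},
    {"linear":[0,0,-0.9],"turn":0},
    {"linear":[0.137,-0.484,-0.6],"turn":0},
    {"linear":[0.3,-0.9,0],"turn":0},
    {"linear":[0.3,-1.0,0],"turn":0},
    {"linear":[0.3,-1.0,0],"turn":0},
  ],
)

```text
time: 12.12
tool_pos: [0.5699, -0.0474, 0.1647]
orientation: [0.0, 0.991, 0.135, 0.001]
contact_force: [0.8, -0.7, -0.7]
grip_width: 0.0335
grip_force: 40.0
```

Call:
servo_tool(
  targets=[
    {"linear":[0.3,-1.0,0],"turn":0},
    {"linear":[0.3,-1.0,0],"turn":0},
    {"linear":[0.3,-1.0,0],"turn":0},
    {"linear":[0.4,-1.0,0],"turn":0},
    {"linear":[0.4,-1.0,0],"turn":0},
    {"linear":[0.3,-0.9,0],"turn":0},
    {"linear":[0.2,-0.8,0],"turn":0},
    {"linear":[0.1,-0.6,0],"turn":0},
  ],
)

```text
time: 13.12
tool_pos: [0.58, 0.2588, 0.1642]
orientation: [-0.0, 0.991, 0.136, 0.0]
contact_force: [0.3, -0.0, -0.9]
grip_width: 0.0336
grip_force: 40.0
```

Call:
servo_tool(
  targets=[
    {"linear":[0,0,0],"turn":0},
    {"linear":[0,0,0],"turn":0},
    {"linear":[0,0,0],"turn":0},
  ],
)

```text
time: 13.5
tool_pos: [0.5803, 0.2566, 0.1633]
orientation: [0.0, 0.991, 0.135, 0.0]
contact_force: [-0.8, -0.6, -1.0]
grip_width: 0.0335
grip_force: 40.0
```

Call:
servo_tool(
  targets=[
    {"linear":[0,0,0.5],"turn":0},
    {"linear":[0,0,0.6],"turn":0},
    {"linear":[0,0,0.4],"turn":0},
    {"linear":[0,0,0.2],"turn":0},
    {"linear":[0,0,0.15],"turn":0},
    {"linear":[0,0,0.05],"turn":0},
  ],
)

```text
time: 14.25
tool_pos: [0.5803, 0.2575, 0.0872]
orientation: [-0.0, 0.991, 0.136, 0.0]
contact_force: [0.2, -1.2, -1.1]
grip_width: 0.0333
grip_force: 40.0
```

```bash
python3 - <<'E'
from h import *
p=grab("side")[0]; print(robot.observe()["contact_force"])
cv2.imwrite("pics/c4.png",cv2.resize(p[240:330,240:350],(660,540),interpolation=2)[...,::-1])
E
```

```text
[ 0.41118417 -1.01066815 -1.15406424]
```

View pics/c4.png

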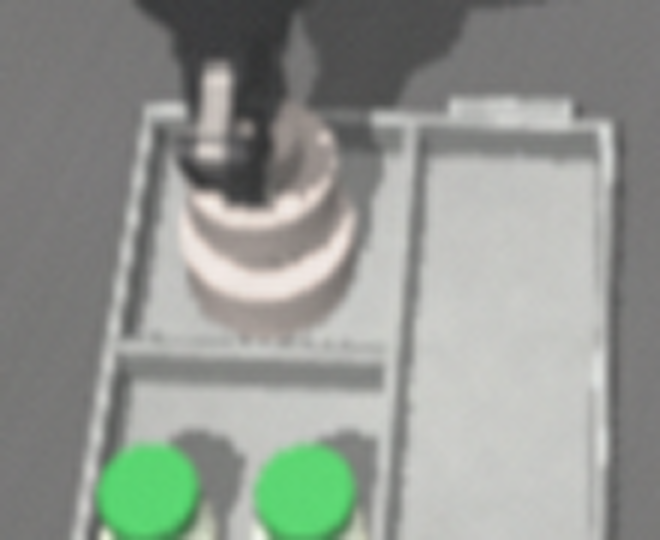

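The medium cup (rim near (265,225)) already overlaps the large cup's foot without touching it. I'm continuing down.

Call:
servo_tool(
  targets=[
    {"linear":[0,0,0.15],"turn":0},
    {"linear":[0,0,0.15],"turn":0},
    {"linear":[0,0,0.07],"turn":0},
    {"linear":[0,0,0.03],"turn":0},
    {"linear":[0,0,0.02],"turn":0},
    {"linear":[0,0,0],"turn":0},
  ],
)

```text
time: 15.05
tool_pos: [0.5802, 0.2575, 0.0704]
orientation: [-0.0, 0.991, 0.135, 0.0]
contact_force: [-0.1, -0.5, -0.7]
grip_width: 0.0331
grip_force: 40.0
```

Call:
servo_tool(
  targets=[
    {"linear":[0,0,0.03],"turn":0},
    {"linear":[0,0,0],"turn":0},
    {"linear":[0,0,0],"turn":0},
  ],
)

```text
time: 15.42
tool_pos: [0.5802, 0.2574, 0.0691]
orientation: [-0.0, 0.991, 0.135, 0.0]
contact_force: [-0.2, -0.1, -1.9]
grip_width: 0.0337
grip_force: 40.0
```

Call:
servo_tool(
  targets=[
    {"linear":[0,0,0.025],"turn":0},
    {"linear":[0,0,0],"turn":0},
    {"linear":[0,0,0],"turn":0},
  ],
)

```text
time: 15.8
tool_pos: [0.5803, 0.2575, 0.0689]
orientation: [-0.0, 0.991, 0.135, 0.0]
contact_force: [-2.8, -2.0, 5.1]
grip_width: 0.0336
grip_force: 40.6
```

Call:
servo_tool(
  targets=[
    {"linear":[0,0,0],"turn":0},
    {"linear":[0,0,0],"turn":0},
    {"linear":[0,0,-0.1],"turn":0},
    {"linear":[0,0,-0.5],"turn":0},
    {"linear":[0,0,-0.8],"turn":0},
    {"linear":[0,0,-0.7],"turn":0},
    {"linear":[-0.21,0.46,-0.3],"turn":0},
    {"linear":[-0.45,0.9,0],"turn":0},
  ],
  claw=0.4,
)

```text
time: 16.8
tool_pos: [0.5694, 0.1973, 0.1656]
orientation: [-0.0, 0.991, 0.136, 0.001]
contact_force: [0.6, -0.7, 0.0]
grip_width: 0.0596
grip_force: 0.0
```

Call:
servo_tool(
  targets=[
    {"linear":[-0.5,1.0,0],"turn":0},
    {"linear":[-0.5,1.0,0],"turn":0},
    {"linear":[-0.5,1.0,0],"turn":0},
    {"linear":[-0.5,1.0,0],"turn":0},
    {"linear":[-0.5,1.0,0],"turn":0},
    {"linear":[-0.5,1.0,0],"turn":0},
    {"linear":[-0.5,1.0,0],"turn":0},
    {"linear":[-0.5,1.0,0],"turn":0},
  ],
  claw=0.4,
)

```text
time: 17.8
tool_pos: [0.4998, -0.1552, 0.1644]
orientation: [0.0, 0.991, 0.135, 0.0]
contact_force: [-0.4, -0.1, 0.4]
grip_width: 0.0598
grip_force: 0.0
```

Call:
servo_tool(
  targets=[
    {"linear":[-0.6,1.0,0],"turn":0},
    {"linear":[-0.6,1.0,0.2],"turn":0},
    {"linear":[-0.6,1.0,0.4],"turn":0},
    {"linear":[-0.45,1.0,0.6],"turn":0},
    {"linear":[0,0,0.4],"turn":0},
    {"linear":[0,0,0],"turn":0},
    {"linear":[0,0,0],"turn":0},
  ],
)

```text
time: 18.68
tool_pos: [0.4576, -0.331, 0.1011]
orientation: [0.0, 0.991, 0.136, 0.0]
contact_force: [-0.0, 0.7, 0.8]
grip_width: 0.0598
grip_force: 0.0
```

```bash
python3 - <<'E'
from h import *
s=robot.observe(); print(s["tool_pos"])
p,d,K,R,t=grab("side"); w=cloud(d,K,R,t)
P=w[(np.hypot(w[...,0]-.5808,w[...,1]-.257)<.035)&(w[...,2]>.02)]; z=np.percentile(P[:,2],97); q=P[P[:,2]>z-.006]; print(z,q.mean(0),cv2.minEnclosingCircle(q[:,:2].astype(np.float32)))
P=w[(np.hypot(w[...,0]-.4603,w[...,1]-.003)<.1)&(w[...,2]>.005)&(w[...,2]<.03)&(w[...,0]<.505)]; print(cv2.minAreaRect((P[:,:2]*1000).astype(np.float32)))
cv2.imwrite("pics/c5.png",np.hstack([cv2.resize(p[230:360,240:370],(390,390)),cv2.resize(p[100:230,300:430],(390,390))])[...,::-1])
E
```

```text
[ 0.45762687 -0.33101799  0.10109652]
0.08614170295640483 [0.57964835 0.25933998 0.08431686] ((0.579963743686676, 0.2585499584674835), 0.017827533185482025)
((454.8148498535156, 12.256401062011719), (38.07343292236328, 135.61517333984375), 15.831862449645996)
```

View pics/c5.png

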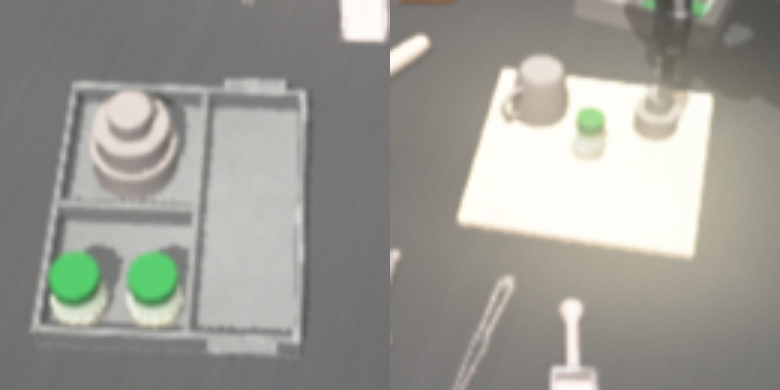

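The medium cup is seated on the large one (foot at (130,112)), and the gripper is centred on the small cup at (657,110).

Call:
servo_tool(
  targets=[
    {"linear":[0,0,0.5],"turn":0},
    {"linear":[0,0,0.5],"turn":0},
    {"linear":[0,0,0.3],"turn":0},
    {"linear":[0,0,0.15],"turn":0},
    {"linear":[0,0,0],"turn":0},
  ],
)

```text
time: 19.35
tool_pos: [0.4573, -0.3315, 0.0417]
orientation: [-0.0, 0.991, 0.135, -0.0]
contact_force: [0.2, 0.1, -0.2]
grip_width: 0.0597
grip_force: 0.0
```

Call:
servo_tool(
  targets=[
    {"linear":[0,0,0],"turn":0},
    {"linear":[0,0,0],"turn":0},
    {"linear":[0,0,0],"turn":0},
    {"linear":[0,0,0],"turn":0},
    {"linear":[0,0,0],"turn":0},
  ],
  claw=-0.7,
)

```text
time: 19.98
tool_pos: [0.4577, -0.3318, 0.0429]
orientation: [0.0, 0.991, 0.135, 0.0]
contact_force: [-0.7, 0.6, 6.1]
grip_width: 0.0263
grip_force: 39.4
```

Call:
servo_tool(
  targets=[
    {"linear":[0,0,-0.2],"turn":0},
    {"linear":[0,0,-0.5],"turn":0},
    {"linear":[0,0,-0.8],"turn":0},
    {"linear":[0,0,-0.9],"turn":0},
    {"linear":[0.2,-0.38,-0.7],"turn":0},
    {"linear":[0.5,-1.0,0],"turn":0},
    {"linear":[0.5,-1.0,0],"turn":0},
    {"linear":[0.5,-1.0,0],"turn":0},
  ],
)

```text
time: 20.98
tool_pos: [0.4867, -0.1818, 0.1677]
orientation: [0.0, 0.991, 0.135, 0.001]
contact_force: [0.4, -1.5, -1.0]
grip_width: 0.0266
grip_force: 39.5
```

Call:
servo_tool(
  targets=[
    {"linear":[0.5,-1.0,0],"turn":0},
    {"linear":[0.5,-1.0,0],"turn":0},
    {"linear":[0.5,-1.0,0],"turn":0},
    {"linear":[0.5,-1.0,0],"turn":0},
    {"linear":[0.5,-1.0,0],"turn":0},
    {"linear":[0.5,-1.0,0],"turn":0},
    {"linear":[0.6,-1.0,0],"turn":0},
    {"linear":[0.6,-1.0,0],"turn":0},
  ],
)

```text
time: 21.98
tool_pos: [0.5628, 0.1719, 0.1678]
orientation: [-0.0, 0.991, 0.136, 0.001]
contact_force: [0.9, 0.5, -0.3]
grip_width: 0.0258
grip_force: 39.5
```

Call:
servo_tool(
  targets=[
    {"linear":[0.6,-1.0,0],"turn":0},
    {"linear":[0.4,-1.0,0],"turn":0},
    {"linear":[0,0,0],"turn":0},
    {"linear":[0,0,0],"turn":0},
    {"linear":[0,0,0],"turn":0},
  ],
)

```text
time: 22.6
tool_pos: [0.5796, 0.2572, 0.1667]
orientation: [0.0, 0.991, 0.135, 0.0]
contact_force: [0.1, -0.6, -0.6]
grip_width: 0.0264
grip_force: 39.5
```

Call:
servo_tool(
  targets=[
    {"linear":[0,0,0.4],"turn":0},
    {"linear":[0,0,0.4],"turn":0},
    {"linear":[0,0,0.3],"turn":0},
    {"linear":[0,0,0.1],"turn":0},
    {"linear":[0,0,0.1],"turn":0},
    {"linear":[0,0,0.05],"turn":0},
    {"linear":[0,0,0],"turn":0},
  ],
)

```text
time: 23.48
tool_pos: [0.5796, 0.2582, 0.1122]
orientation: [-0.0, 0.991, 0.135, 0.0]
contact_force: [-0.5, 0.4, -0.2]
grip_width: 0.0261
grip_force: 39.5
```

Call:
servo_tool(
  targets=[
    {"linear":[0,0,0.15],"turn":0},
    {"linear":[0,0,0.15],"turn":0},
    {"linear":[0,0,0.05],"turn":0},
    {"linear":[0,0,0.04],"turn":0},
    {"linear":[0,0,0],"turn":0},
    {"linear":[0,0,0],"turn":0},
  ],
)

```text
time: 24.22
tool_pos: [0.5796, 0.2581, 0.0967]
orientation: [-0.0, 0.991, 0.135, 0.0]
contact_force: [-0.3, -0.3, -1.0]
grip_width: 0.0263
grip_force: 39.5
```

Call:
servo_tool(
  targets=[
    {"linear":[0,0,0.04],"turn":0},
    {"linear":[0,0,0],"turn":0},
    {"linear":[0,0,0],"turn":0},
  ],
)

```text
time: 24.6
tool_pos: [0.5798, 0.2582, 0.0959]
orientation: [-0.0, 0.991, 0.135, 0.001]
contact_force: [-1.7, -0.8, 6.5]
grip_width: 0.0264
grip_force: 40.2
```

The small cup is seated. I'm releasing it, rising, and turning for the scoop.

Call:
servo_tool(
  targets=[
    {"linear":[0,0,0],"turn":0},
    {"linear":[0,0,0],"turn":0},
    {"linear":[0,0,-0.1],"turn":0},
    {"linear":[0,0,-0.5],"turn":0},
    {"linear":[0,0,-0.8],"turn":0},
    {"linear":[0,0,-0.7],"turn":0},
    {"linear":[0,0,-0.4],"turn":0},
  ],
  claw=0.3,
)

```text
time: 25.48
tool_pos: [0.5799, 0.2583, 0.1979]
orientation: [-0.0, 0.991, 0.136, 0.001]
contact_force: [-0.4, -0.7, 0.5]
grip_width: 0.0554
grip_force: 0.0
```

Call:
servo_tool(
  targets=[
    {"linear":[0,0,0],"turn":-0.112},
    {"linear":[0,0,0],"turn":-0.112},
    {"linear":[0,0,0],"turn":-0.112},
    {"linear":[0,0,0],"turn":-0.112},
    {"linear":[0,0,0],"turn":-0.112},
    {"linear":[0,0,0],"turn":-0.112},
    {"linear":[0,0,0],"turn":-0.112},
    {"linear":[0,0,0],"turn":-0.112},
  ],
)

```text
time: 26.48
tool_pos: [0.5795, 0.2581, 0.1952]
orientation: [-0.0, 0.666, 0.746, -0.0]
contact_force: [-0.2, 0.3, 0.7]
grip_width: 0.0556
grip_force: 0.0
```

Call:
servo_tool(
  targets=[
    {"linear":[0,0,0],"turn":-0.104},
    {"linear":[-0.793,-0.666,0],"turn":0},
    {"linear":[-0.793,-0.666,0],"turn":0},
    {"linear":[-0.793,-0.666,0],"turn":0},
    {"linear":[-0.793,-0.666,0],"turn":0},
    {"linear":[-0.793,-0.666,0],"turn":0},
    {"linear":[-0.793,-0.666,0.3],"turn":0},
    {"linear":[-0.793,-0.666,0.5],"turn":0},
  ],
  claw=0,
)

```text
time: 27.48
tool_pos: [0.4591, -0.0069, 0.1635]
orientation: [0.001, 0.605, 0.796, 0.0]
contact_force: [0.9, 0.2, -0.1]
grip_width: 0.0425
grip_force: 0.0
```

Call:
servo_tool(
  targets=[
    {"linear":[0,0,0.8],"turn":0},
    {"linear":[0,0,0.8],"turn":0},
    {"linear":[0,0,0.4],"turn":0},
    {"linear":[0,0,0],"turn":0},
    {"linear":[0,0,0],"turn":0},
  ],
)

```text
time: 28.1
tool_pos: [0.4601, -0.0058, 0.0842]
orientation: [0.001, 0.605, 0.796, 0.0]
contact_force: [-0.7, -0.1, 0.0]
grip_width: 0.0428
grip_force: 0.0
```

```bash
python3 - <<'E'
from h import *
s=robot.observe(); print(s["tool_pos"],s["orientation"],s["joint_pos"])
p,d,K,R,t=grab("side"); w=cloud(d,K,R,t)
P=w[(np.hypot(w[...,0]-.5808,w[...,1]-.257)<.035)&(w[...,2]>.02)]; z=np.percentile(P[:,2],97); q=P[P[:,2]>z-.006]; print(z,q.mean(0))
cv2.imwrite("pics/c6.png",np.hstack([cv2.resize(p[230:360,240:370],(390,390)),cv2.resize(p[160:270,300:410],(390,390))])[...,::-1])
E
```

```text
[ 0.46010965 -0.00576767  0.08418597] [5.65269077e-04 6.04691706e-01 7.96459335e-01 3.84829825e-04] [-6.79944794e-02 -2.92162291e-01  2.06451665e+00  2.28043411e-05
  1.36787082e+00 -3.40037572e-01]
0.11160736787932934 [0.57841471 0.26048482 0.11025214]
```

View pics/c6.png

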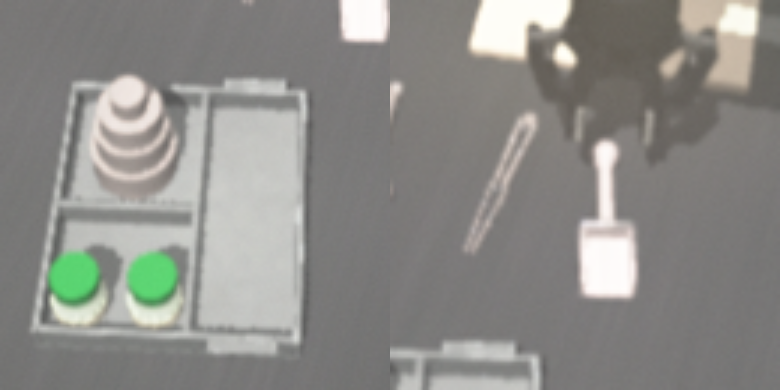

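All three cups are stacked (top at (127,92)). The gripper straddles the scoop handle, which lies along (605,190), and the tweezers are clear to the left. I'm descending to grasp it.

Call:
servo_tool(
  targets=[
    {"linear":[0,0,0.5],"turn":0},
    {"linear":[0,0,0.6],"turn":0},
    {"linear":[0,0,0.5],"turn":0},
    {"linear":[0,0,0.25],"turn":0},
    {"linear":[0,0,0.08],"turn":0},
    {"linear":[0,0,0],"turn":0},
    {"linear":[0,0,0],"turn":0},
  ],
  claw=-0.2,
)

```text
time: 29.02
tool_pos: [0.4599, -0.0059, 0.0064]
orientation: [0.0, 0.605, 0.796, 0.0]
contact_force: [0.0, 0.1, 0.1]
grip_width: 0.0342
grip_force: 0.0
```

Call:
servo_tool(
  targets=[
    {"linear":[0,0,0],"turn":0},
    {"linear":[0,0,0],"turn":0},
    {"linear":[0,0,0],"turn":0},
    {"linear":[0,0,0],"turn":0},
    {"linear":[0,0,0],"turn":0},
  ],
  claw=-1,
)

```text
time: 29.65
tool_pos: [0.4598, -0.0059, 0.0061]
orientation: [0.0, 0.605, 0.796, 0.0]
contact_force: [-1.0, 0.2, 6.9]
grip_width: 0.0104
grip_force: 39.1
```

Call:
servo_tool(
  targets=[
    {"linear":[0,0,0],"turn":0},
    {"linear":[0,0,-0.2],"turn":0},
    {"linear":[0,0,-0.4],"turn":0},
    {"linear":[0,0,-0.6],"turn":0},
    {"linear":[0,0,-0.7],"turn":0},
    {"linear":[0,0,-0.4],"turn":0},
    {"linear":[0,0,-0.2],"turn":0},
  ],
  newtons=70,
)

```text
time: 30.52
tool_pos: [0.4597, -0.0059, 0.1067]
orientation: [0.0, 0.605, 0.796, 0.0]
contact_force: [-0.7, -0.8, -1.6]
grip_width: 0.0091
grip_force: 68.4
```

Call:
servo_tool(
  targets=[
    {"linear":[0.5,0.18,0],"turn":0},
    {"linear":[0.85,0.31,0],"turn":0},
    {"linear":[0.9,0.33,0],"turn":0},
    {"linear":[0.9,0.33,0],"turn":0},
    {"linear":[0.9,0.33,0],"turn":0},
    {"linear":[0.9,0.33,0],"turn":0},
    {"linear":[0.84,0.3,0],"turn":0},
    {"linear":[0.5,0.18,0],"turn":0},
  ],
)

```text
time: 31.52
tool_pos: [0.4799, 0.2624, 0.105]
orientation: [-0.0, 0.604, 0.797, -0.001]
contact_force: [-0.5, 0.3, -1.1]
grip_width: 0.0092
grip_force: 68.5
```

Call:
servo_tool(
  targets=[
    {"linear":[0,0,0],"turn":0},
    {"linear":[0,0,0],"turn":0},
  ],
)

```text
time: 31.78
tool_pos: [0.4801, 0.2604, 0.1054]
orientation: [-0.0, 0.605, 0.796, -0.0]
contact_force: [-0.1, 0.3, -0.7]
grip_width: 0.0088
grip_force: 68.5
```

```bash
python3 - <<'E'
from h import *
s=robot.observe(); print(s["tool_pos"],s["grip_width"])
p,d,K,R,t=grab("side"); w=cloud(d,K,R,t)
# trough along bay axis: height profile
u=np.array([-.268,.9634]); o=s["tool_pos"][:2]; r=(w[...,:2]-o)@u; l=(w[...,:2]-o)@np.array([u[1],-u[0]])
for a in np.arange(.03,.1,.012):
    m=(r>a)&(r<a+.012)&(abs(l)<.03)&(w[...,2]>.06); print(round(a,3),m.sum(),np.percentile(w[m][:,2],[5,50,95]).round(4) if m.any() else "", np.percentile(l[m],[3,97]).round(3) if m.any() else "")
cv2.imwrite("pics/c7.png",cv2.resize(p[210:370,230:390],(600,600))[...,::-1])
E
```

```text
[0.48013284 0.26039896 0.10543228] 0.008763166443559272
0.03 754 [0.0986 0.2659 0.441 ] [-0.023  0.025]
0.042 320 [0.0976 0.3069 0.4489] [-0.026  0.026]
0.054 447 [0.098  0.4384 0.4486] [-0.029  0.026]
0.066 1193 [0.0996 0.4123 0.4392] [-0.028  0.028]
0.078 381 [0.0984 0.3898 0.4125] [-0.017  0.02 ]
0.09 0
```

View pics/c7.png

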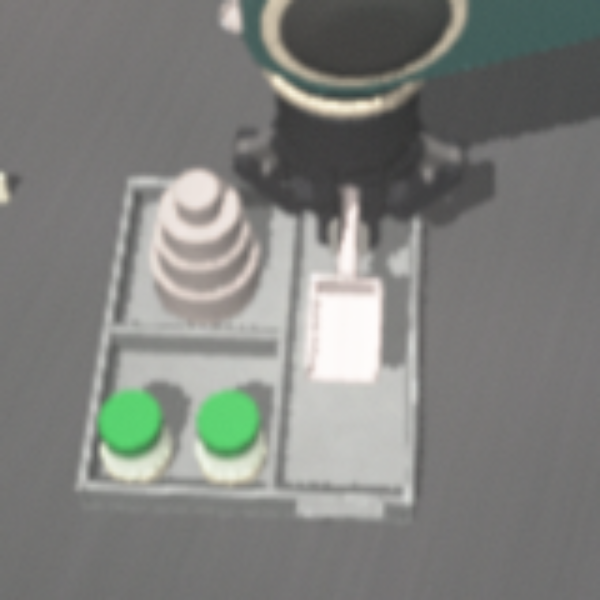

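The scoop is held level over the long bay (trough at (345,330)). I'm lowering it.

Call:
servo_tool(
  targets=[
    {"linear":[0,0,0.4],"turn":0},
    {"linear":[0,0,0.6],"turn":0},
    {"linear":[0,0,0.6],"turn":0},
    {"linear":[0,0,0.4],"turn":0},
    {"linear":[0,0,0.2],"turn":0},
    {"linear":[0,0,0.08],"turn":0},
    {"linear":[0,0,0.03],"turn":0},
    {"linear":[0,0,0],"turn":0},
  ],
)

```text
time: 32.83
tool_pos: [0.4805, 0.2612, 0.0138]
orientation: [0.0, 0.605, 0.796, 0.0]
contact_force: [0.2, -0.3, -0.6]
grip_width: 0.0088
grip_force: 68.5
```

Call:
servo_tool(
  targets=[
    {"linear":[0,0,0.03],"turn":0},
    {"linear":[0,0,0],"turn":0},
    {"linear":[0,0,0],"turn":0},
  ],
)

```text
time: 33.2
tool_pos: [0.4802, 0.2611, 0.0122]
orientation: [0.0, 0.605, 0.796, 0.0]
contact_force: [0.2, 0.3, -0.4]
grip_width: 0.0087
grip_force: 68.5
```

Call:
servo_tool(
  targets=[
    {"linear":[0,0,0.03],"turn":0},
    {"linear":[0,0,0],"turn":0},
    {"linear":[0,0,0],"turn":0},
  ],
)

```text
time: 33.58
tool_pos: [0.4804, 0.2611, 0.0113]
orientation: [0.0, 0.605, 0.796, 0.0]
contact_force: [-1.9, -1.4, 5.7]
grip_width: 0.0091
grip_force: 69.2
```

Call:
servo_tool(
  targets=[
    {"linear":[0,0,0.02],"turn":0},
    {"linear":[0,0,0],"turn":0},
    {"linear":[0,0,0],"turn":0},
  ],
)

```text
time: 33.95
tool_pos: [0.4804, 0.2611, 0.0111]
orientation: [0.0, 0.605, 0.796, 0.0]
contact_force: [-6.0, -4.1, 13.9]
grip_width: 0.0087
grip_force: 70.2
```

Call:
servo_tool(
  targets=[
    {"linear":[0,0,0],"turn":0},
    {"linear":[0,0,0],"turn":0},
    {"linear":[0,0,0],"turn":0},
    {"linear":[0,0,-0.2],"turn":0},
    {"linear":[0,0,-0.5],"turn":0},
    {"linear":[0,0,-0.8],"turn":0},
    {"linear":[0,0,-0.8],"turn":0},
    {"linear":[0,0,-0.8],"turn":0},
  ],
  claw=-0.4,
)

```text
time: 34.95
tool_pos: [0.4803, 0.2611, 0.1369]
orientation: [0.0, 0.605, 0.796, 0.001]
contact_force: [0.6, -0.1, 0.1]
grip_width: 0.0255
grip_force: 0.0
```

Call:
servo_tool(
  targets=[
    {"linear":[-0.5,0,-0.8],"turn":0},
    {"linear":[-1.0,0,-0.8],"turn":0},
    {"linear":[-1.0,0,0],"turn":0},
    {"linear":[-1.0,0,0],"turn":0},
    {"linear":[-1.0,0,0],"turn":0},
    {"linear":[-0.5,0,0],"turn":0},
    {"linear":[0,0,0],"turn":0},
    {"linear":[0,0,0],"turn":0},
  ],
)

```text
time: 35.95
tool_pos: [0.5337, 0.0692, 0.1985]
orientation: [0.0, 0.605, 0.797, 0.0]
contact_force: [-0.6, 1.0, 0.3]
grip_width: 0.0258
grip_force: 0.0
```

```bash
python3 - <<'E'
from h import *
s=robot.observe(); print(s["tool_pos"],s["time"],s["contact_force"])
p=grab("side")[0]
cv2.imwrite("pics/c8.png",cv2.resize(p[60:360,200:440],(600,600)[:2])[...,::-1])
E
```

```text
[0.53373264 0.06919307 0.19848534] 35.95 [-0.63406177  0.95995042  0.32528584]
```

View pics/c8.png

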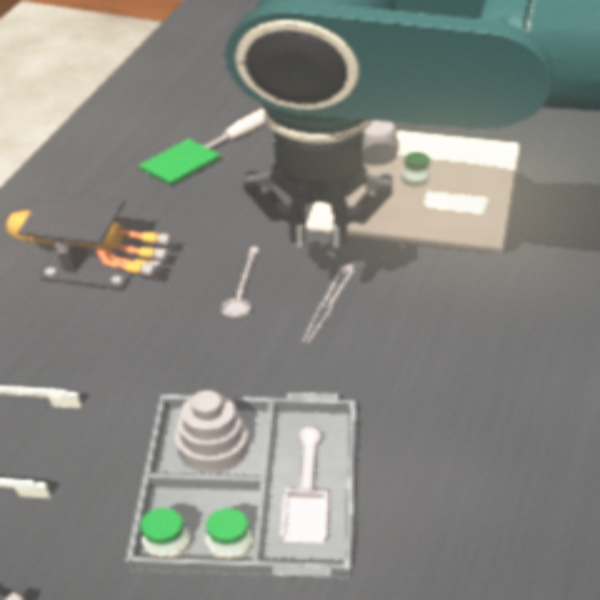

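The picture shows the stack seated at (210,430) and the scoop flat in the long bay at (308,485). The coffee cup (380,140), coffee spoon (240,285), jars and tweezers are undisturbed, and the gripper touches nothing.

```bash
python3 -c "
from bench import robot
print(robot.close_job())"
```

```text
the job is handed in; nothing more can be done
None
```

The job is handed in: the three cups are stacked mouth-down in the caddy's square bay (large, medium, small), the scoop lies flat in the long bay, and the coffee cup and spoon were left where they were.

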